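Find the free play of a copper wheel's crank and bolt it in the middle

ROBOT

A 6-joint arm with a two-finger parallel gripper is mounted at the origin on the work surface. World frame = base frame: x ahead of the robot, y to its left, z up, the work surface at z = 0. Lengths are in m, angles in rad, forces in N, time in s.
With the tool pointing down it reaches from about 0.4 to 0.825 m from the base axis. Payload 7 kg.
Tool frame: the origin (TCP) lies midway between the tips of the shut fingers; the grasp point (between the pads) lies 19 mm behind it; z points along the fingers, y is the line along which they close (so a half turn about z gives the same grasp; the last joint's range is limited). The gripper opens to 88 mm and grips with 3 to 60 N. Pads are 19 mm wide; open, the fingers measure 130 mm over their backs; the gripper's body (78 mm by 193 mm) begins 47 mm behind the grasp point.
Start: joints at [-0.954, 0.359, 0.012, 0, -1.224, -0.288], TCP at [0.218, -0.639, 0.227] pointing down, gripper open.
Joint ranges: [-3.07, 3.07], [-1.43, 2.12], [-1.02, 1.25], [-3.03, 1.67], [-3.05, -0], [-3.03, 3.03]. Speed limits (rad/s): [2.39, 2.39, 3.01, 3.14, 3.14, 3.14].

INTERFACE

Orientations are given as [roll, pitch, yaw] about the fixed x, y, z axes, in that order (R = Rz(yaw) Ry(pitch) Rx(roll)).
In Python, from rig import manip gives the robot as it stands.
- The arm moves only by the tool apply_moves, never from a script. Its argument "targets" is a list of rows, each a list of 3 entries, a list of its own where there are three numbers: the turn, a rotation vector about the world's x, y, z scaled (see below), then the shift along the world's x, y, z scaled (see below), then the finger opening in mm, from 0 to 87.6. A call has 1 to 12 rows; each row is the pose to reach, as a shift and turn from the pose commanded when the call began; what a row does not reach only later rows make up. The controller multiplies each number of a shift by 0.75 m and each number of a turn by 90 degrees. A row lasts 1/10 s, in which the tool goes at most 50 mm and 8.59 degrees, less where a joint would pass 70% of its speed; a pose out of reach is approached as far as the arm can. A call with a number of a shift or a turn outside -1 to 1 is refused whole. A call with a gripper value outside its range is refused whole. The fingers move at their own pace and stop on an object; "force" is the grip in N (left out, the last holds). Time passes only in rows, so rows that repeat a pose let the fingers close. It gives the time, the measured TCP pose, the force, the opening and the grip force at its end, in the units of the state.
- manip.get_obs(): the state, without advancing time (a new reading comes with each control period).
- manip.camera(name): name is "side" or "top"; returns the picture (384x512x3 uint8, red, green, blue); there is no depth.
- manip.calibration(name): a dict with "K" (3x3 intrinsics, pixels), "R" (3x3) and "t" (3): a world point X has camera coordinates R X + t. Camera axes: x right, y down, z forward; pixel columns grow to the right and rows downward; lengths in m; the calibration is good to about 2 mm. A picture is of the moment at which its call begins. calibration takes no time and is no camera call.
- manip.job_done(): hands the job in; it is judged then, once.
Trained networks look in the newest picture that a camera, given by its name, has taken for a name from the list of things; names that differ only in an ending like _2 or _b are one class to them, and where a whole thing is asked for, a point or a joint stands for the part that bears it (a point fixed in the world has none). Each returns a list of dicts, best first, with "conf" (0 to 1); they miss things now and then, are a little off and sometimes report something else, mostly with a low value. They report only what shows in the picture. A call takes as long as a camera call.
- manip.spot_in(query, camera): "centre" ([column, row] in pixels, amid what is visible of it).
- manip.landmark_of(query, camera): "centre" ([column, row] in pixels: a listed point, or the origin of a listed thing).
The state is a dict: "time": time; "q": joint angles; "joint_vel": joint speeds; "joint_efforts": joint torques, N m; "eef_pos": TCP position; "eef_rot": TCP orientation; "contact_force": force on the tool from outside, world axes, zero at the start; "torque": the same for the moment, N m; "gripper_width": finger opening in m; "grasp_force": force on a finger pad.
Only numpy, scipy, OpenCV 4.12 (cv2) and the standard library are available. Lean on these libraries where they do the work, as an engineer would, in place of code of your own. Each camera call takes 0.05 s, during which the arm holds its last target. There are 200 camera calls.

TASK

Feel out the free play in the crank on the copper wire wheel: by its upright handle turn the crank gently clockwise (seen from above) until the springy drive clearly resists with a few newtons, then anticlockwise until it resists the same way, without ever forcing it so hard that the wire wheel itself turns. Then set the crank in the middle of that free play, where its lock bolt fits, push the bolt fully home towards the pivot and let go, leaving the loose things around it where they lie.

Things in the scene. Friction and masses are not known exactly. Their poses are not given: they have to be found in the camera images.
- drive: Aluminium base plate 190 x 190 x 12 mm fixed to the table; a dark round pedestal in its middle carries a level copper wire wheel of radius 88 mm (top 65 mm above the table) and above that the crank. Origin: on the pivot axis, at table height. z up; the crank points roughly along y (within 0.45 rad).
- pivot (a point): Point on the vertical pivot axis of crank and wheel, 128 mm above the table, level with the middle of the handle. Below it is the crank's round steel cap, radius 56 mm, top 110 mm above the table, with a centre bolt to 115 mm.
- handle (a point): Middle of the crank's upright handle, a round copper post 16 mm in diameter, 155 mm from the pivot axis, on a flat steel arm 22 mm wide whose top is 89 mm above the table; the post's top is 154 mm above the table. This point lies on the post's axis, 128 mm above the table; its x axis points outwards from the pivot.
- crank: The crank turns level about the pivot (origin on that axis). It moves freely, with about 0.8 N at the handle, only in a play of some 20 to 40 mm of handle travel, marked nowhere; it starts inside it and stays where it is left in it. Past either end a spring resists, alike on both sides, about 1.2 N per mm of handle travel. Leaning on it with 3 to 8 N at the handle is enough and safe.
- coupling (a joint): Wind-up of the drive's spring in rad, hidden under the crank's cap: 0 while the crank is in its free play, negative when it leans clockwise, positive anticlockwise; 0.01 rad is about 2 N at the handle. It does not tell where the play lies.
- wheel_bead (a point): Steel bead 12 mm in diameter on the rim of the wire wheel, 85 mm from the pivot axis, 60 mm above the table. Wheel and bead stand still unless the crank is forced with more than about 15 N at the handle: then the wheel slips round, which is a fault. Neither bead nor axes of this point tell where the play lies.
- bolt_tab (a point): Middle of the lock bolt's upright steel tab, 124 mm above the table, on the crank arm between handle and pivot. The tab is 12 mm wide across the arm, 10 mm thick along it, top 136 mm above the table; the arm's two low cheeks beside it are 105 mm high. It turns with the crank; behind it, towards the handle, 40 mm of the arm is free.
- bolt (a joint): Travel of the lock bolt in m, along the crank arm straight towards the pivot: 0 fully out (tab middle 101 mm from the pivot axis), 0.026 fully home at a hard stop (75 mm). About 1.5 N of friction; stays where it is left. Under the cap its 10 mm bar enters a hidden 13 mm notch that faces the middle of the free play: more than some 4 mm off it (at the handle) it butts after about 6 mm.
- collar: Bystander: loose copper collar, 24 mm across, 12 mm high, lying on the base plate at one corner; origin at its underside.
- nut: Bystander: loose steel nut, 22 mm across, 10 mm high, lying on the base plate at another corner; origin at its underside.
- spool: Bystander: spool of copper, 52 mm across, 50 mm high; origin at its underside.
- tape: Bystander: clear roll of tape, 90 mm across, 24 mm high; origin at its underside.
- driver_grip (a point): Bystander: screwdriver lying on the table; middle of its handle.
- spanner_grip (a point): Bystander: spanner lying on the table; middle of its handle.
- tin: Bystander: aluminium tin with dark lid, 60 mm across, 80 mm high; origin at its underside.

How it is judged:
On the way, in this order (a step that is already met when the one before it is completed fails the run):
1. the crank, its bolt out, is turned clockwise through its free play and leans on the drive's spring with at least about 2 N (value of joint coupling below -0.01 rad and value of joint bolt below 0.008 m), for 0.1 s.
2. then the crank, its bolt out, is turned anticlockwise through its free play and leans on the spring with at least about 2 N (value of joint coupling above 0.01 rad and value of joint bolt below 0.008 m), for 0.1 s.
At the end, for the whole second after the job is handed in: The lock bolt is home in its notch (within 4 mm of its stop), which holds the crank in the middle of its free play, the spring is unwound (under about 2 N at the handle) and the robot has let go (value of joint bolt above 0.022 m and value of joint coupling between -0.01 and 0.01 rad); the robot touches nothing.
It fails at once if the wire wheel is forced round (its bead moves more than 4 mm) (distance of wheel_bead from where it was at the start of the episode above 0.004 m).
It fails at once if a loose bystander is shifted by more than 30 mm (distance of any of collar, nut, spool, tape, driver_grip, spanner_grip, tin from where it was at the start of the episode above 0.03 m).
It also fails if it takes over 64 s, if anything falls off the work surface, if the arm or the gripper's body presses on something with over 40 N, if the wrist force passes 120 N, or if a joint passes its speed limit or range.

## Working session

There is one attempt and no reset: what is moved stays moved. The work goes in short steps, Python scripts to look and compute and a tool call to move; the robot and the scene stay as the last step left them, time stands still between calls to the robot, and variables do not carry over. Pictures are saved under pics/ and viewed, at most 10 in all, crops included, and the job is handed in when it is done.

Besides the shell and the picture viewer there is one more tool, called as a command line: name --argument value ..., lists and objects as JSON in quotes. apply_moves: Moves the arm, as the interface text tells. Its arguments: {"type":"object","properties":{"targets":{"type":"array"},"force":{"type":"number"}},"required":["targets"]}

```bash
mkdir -p pics; ls; cat > h.py <<'E'
import numpy as np, cv2
from rig import manip
def ray(cam,px):
    c=manip.calibration(cam);K,R,t=[np.array(c[k]) for k in("K","R","t")]
    d=R.T@np.linalg.inv(K)@np.array([px[0],px[1],1.]);return -R.T@t,d
def atz(cam,px,z):
    o,d=ray(cam,px);return o+d*(z-o[2])/d[2]
def proj(cam,X):
    c=manip.calibration(cam);K,R,t=[np.array(c[k]) for k in("K","R","t")]
    p=K@(R@np.array(X)+t);return p[:2]/p[2]
E
python3 - <<'E'
from h import *
for c in("side","top"):
    im=manip.camera(c);cv2.imwrite(f"pics/{c}0.png",im[:,:,::-1])
    print(c,ray(c,(256,192)))
    for q,z in(("drive",0),("pivot",.128),("handle",.128),("bolt_tab",.124),("wheel_bead",.06),("tin",0),("spool",0)):
        for r in manip.landmark_of(q,c)[:2]: print(q,np.round(r["centre"]),round(r["conf"],2),atz(c,r["centre"],z).round(4))
o=manip.get_obs()
for k in o: print(k,np.round(o[k],3))
E
```

```text
pics
side (array([-0.14495159,  0.75382483,  0.83041216]), array([ 0.53149363, -0.60227223, -0.59563639]))
drive [266. 196.] 0.91 [ 0.5583 -0.0916  0.    ]
drive [147. 324.] 0.49 [0.4421 0.4421 0.    ]
pivot [265. 162.] 0.58 [ 0.5617 -0.0813  0.128 ]
handle [226. 182.] 0.85 [0.5712 0.0644 0.128 ]
bolt_tab [240. 174.] 0.42 [0.5738 0.0068 0.124 ]
wheel_bead [299. 190.] 0.41 [ 0.4578 -0.1175  0.06  ]
tin [321. 147.] 0.97 [ 0.608  -0.4475  0.    ]
spool [206. 306.] 0.77 [0.383  0.3207 0.    ]
spool [265. 172.] 0.22 [ 0.65   -0.1897  0.    ]
top (array([ 0.41573925, -0.00454234,  1.46510613]), array([ 0.04883362, -0.00174245, -0.99896462]))
drive [287. 163.] 0.67 [ 0.5749 -0.0971  0.    ]
pivot [289. 162.] 0.62 [ 0.5649 -0.0927  0.128 ]
handle [232. 159.] 0.75 [0.5693 0.061  0.128 ]
bolt_tab [253. 157.] 0.47 [0.5756 0.0044 0.124 ]
tin [407. 155.] 0.89 [ 0.6058 -0.4479  0.    ]
tin [231. 157.] 0.7 [0.589  0.0677 0.    ]
spool [145. 223.] 0.72 [0.3898 0.3161 0.    ]
spool [306. 141.] 0.69 [ 0.6417 -0.1516  0.    ]
time 0.8
q [-0.954  0.359  0.012  0.    -1.224 -0.288]
joint_vel [-0.     0.001  0.001 -0.     0.001 -0.001]
joint_efforts [-3.0000e-03 -5.8229e+01  2.9328e+01  7.0020e+00  1.2000e-02 -0.0000e+00]
eef_pos [ 0.218 -0.639  0.227]
eef_rot [-3.141  0.    -2.813]
contact_force [0.06 0.01 0.15]
torque [ 0.039  0.014 -0.013]
grasp_force 0.0
gripper_width 0.088
```

View pics/side0.png

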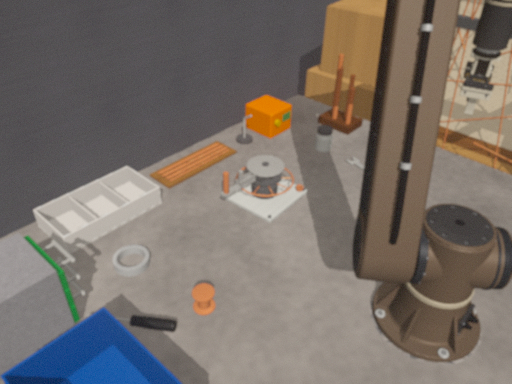

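View pics/top0.png

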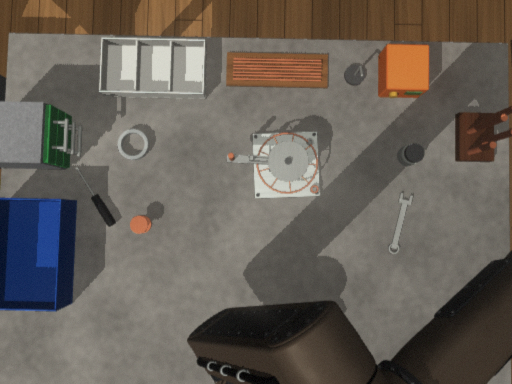

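The side view shows the drive at about (266,185), with the handle post at (226,182). In the top view the cap is at (289,160), the handle top at (231,156) and the tab near (250,158). The path from the arm's start is clear of the tin (411,154) and the posts (480,135). I'll refine the pivot once by fitting the cap and wheel.

```bash
python3 - <<'E'
from h import *
im=cv2.imread("pics/top0.png")
crop=im[120:210,215:335]
cv2.imwrite("pics/topc.png",cv2.resize(crop,None,fx=6.5,fy=6.5,interpolation=cv2.INTER_CUBIC))
hsv=cv2.cvtColor(im,cv2.COLOR_BGR2HSV)
m=cv2.inRange(hsv,(3,90,60),(20,255,255)); m[:120]=0;m[210:]=0;m[:,:215]=0;m[:,335:]=0
n,l,s,c=cv2.connectedComponentsWithStats(m)
print([(s[i].tolist(),c[i].round(1)) for i in range(1,n) if s[i][4]>8])
pts=np.argwhere(m[:, :])[:,::-1]; ring=pts[(pts[:,0]>252)]
A=np.c_[2*ring,np.ones(len(ring))];b=(ring**2).sum(1)
for _ in range(5):
    w=np.linalg.lstsq(A,b,rcond=None)[0];r=np.sqrt(w[2]+w[0]**2+w[1]**2)
    e=abs(np.hypot(*(A[:,:2]/2-w[:2]).T)-r);A,b=A[e<3],b[e<3]
print("ring",w[:2],r,atz("top",w[:2],.062))
post=c[1:][np.argmin(np.hypot(*(c[1:]-[231,156]).T))];print("post",post,atz("top",post,.15))
for z in(.154,.128,.09): print(proj("top",(.570,.063,z)))
E
```

```text
[([263, 132, 45, 14, 63], array([284.4, 135.7])), ([309, 145, 7, 10, 12], array([312.7, 148.8])), ([228, 153, 6, 7, 35], array([230.7, 155.8])), ([312, 159, 6, 20, 26], array([315.5, 167.5])), ([257, 164, 11, 22, 25], array([260.3, 174.5])), ([294, 180, 18, 12, 19], array([302.8, 186.8])), ([311, 185, 7, 8, 24], array([314.2, 188.7])), ([275, 190, 18, 3, 18], array([283.5, 191.6]))]
ring [286.75849736 162.58756105] 29.763392953692833 [ 0.56932203 -0.0918755   0.062     ]
post [230.68571429 155.82857143] [0.57437431 0.06231432 0.15      ]
[230.31142469 157.28684557]
[230.77970241 158.42786777]
[231.43249407 160.01848322]
```

View pics/topc.png

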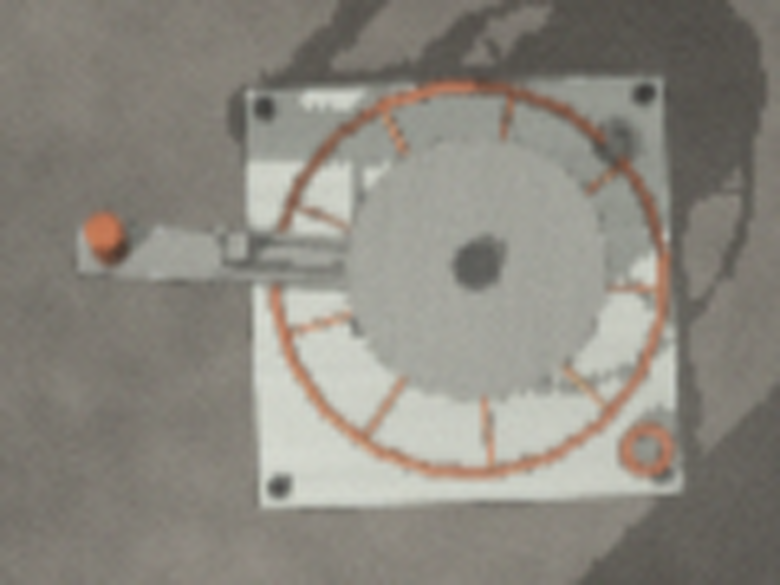

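The zoomed top view shows the post top at (231,156), the tab at (251,157), and the ring fit centred at (287,163). That gives a 154 mm handle radius against the 155 mm stated. I'll move above the handle with the fingers closing tangentially.

apply_moves --targets '[[[0,0,0.772],[0.472,0.936,0],87.6],[[0,0,0.772],[0.472,0.936,0],87.6],[[0,0,0.772],[0.472,0.936,0],87.6],[[0,0,0.772],[0.472,0.936,0],87.6],[[0,0,0.772],[0.472,0.936,0],87.6],[[0,0,0.772],[0.472,0.936,0],87.6],[[0,0,0.772],[0.472,0.936,0],87.6],[[0,0,0.772],[0.472,0.936,0],87.6],[[0,0,0.772],[0.472,0.936,0],87.6],[[0,0,0.772],[0.472,0.936,0],87.6],[[0,0,0.772],[0.472,0.936,0],87.6],[[0,0,0.772],[0.472,0.936,0],87.6]]'

```text
time: 2.0
eef_pos: [0.4887, -0.101, 0.2271]
eef_rot: [-3.14, 0.0, -1.6]
contact_force: [1.3, -0.3, -0.1]
gripper_width: 0.0875
grasp_force: 0.0
```

apply_moves --targets '[[[0,0,0],[0.111,0.219,0],87.6],[[0,0,0],[0.111,0.219,0],87.6],[[0,0,0],[0.111,0.219,0],87.6],[[0,0,0],[0.111,0.219,0],87.6],[[0,0,0],[0.111,0.219,0],87.6],[[0,0,0],[0.111,0.219,0],87.6]]'

```text
time: 2.6
eef_pos: [0.5713, 0.0619, 0.2261]
eef_rot: [3.141, -0.0, -1.599]
contact_force: [-0.4, 0.4, -0.1]
gripper_width: 0.0876
grasp_force: 0.0
```

```bash
python3 - <<'E'
from h import *
for c in("side","top"):
    im=manip.camera(c)
    a=(150,130) if c=="side" else (180,110)
    cv2.imwrite(f"pics/{c}1.png",cv2.resize(im[a[1]:a[1]+100,a[0]:a[0]+133,::-1],None,fx=6,fy=6,interpolation=cv2.INTER_CUBIC))
    for q,z in(("handle",.128),):
        for r in manip.landmark_of(q,c)[:2]: print(q,np.round(r["centre"],1),round(r["conf"],2),atz(c,r["centre"],z).round(4))
o=manip.get_obs()
for k in("time","eef_pos","eef_rot","contact_force"): print(k,np.round(o[k],4))
E
```

```text
handle [225.7 182.8] 0.94 [0.5684 0.0694 0.128 ]
handle [231.5 154.3] 0.91 [0.5812 0.0613 0.128 ]
time 2.8
eef_pos [0.571  0.0602 0.2269]
eef_rot [-3.1413e+00  2.0000e-04 -1.6012e+00]
contact_force [-0.1937 -0.2233 -0.0073]
```

View pics/side1.png

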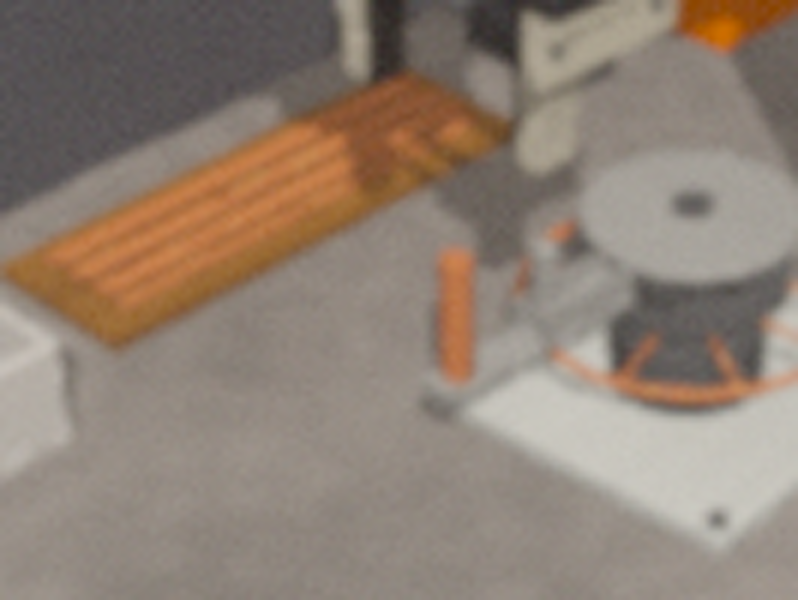

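In the side crop the post is at (457,315) and sits between the two finger tips at (355,75) and (545,160), with nothing in the way below. I'll descend around it.

apply_moves --targets '[[[0,0,0],[0.002,0.004,-0.04],87.6],[[0,0,0],[0.002,0.004,-0.08],87.6],[[0,0,0],[0.002,0.004,-0.12],87.6],[[0,0,0],[0.002,0.004,-0.157],87.6],[[0,0,0],[0.002,0.004,-0.157],87.6],[[0,0,0],[0.002,0.004,-0.157],87.6]]'

```text
time: 3.4
eef_pos: [0.573, 0.0634, 0.1096]
eef_rot: [-3.142, -0.0, -1.601]
contact_force: [0.7, 0.0, 1.1]
gripper_width: 0.0879
grasp_force: 0.0
```

apply_moves --targets '[[[0,0,0],[0,0,0],50],[[0,0,0],[0,0,0],40],[[0,0,0],[0,0,0],30],[[0,0,0],[0,0,0],24],[[0,0,0],[0,0,0],20],[[0,0,0],[0,0,0],10],[[0,0,0],[0,0,0],10],[[0,0,0],[0,0,0],10],[[0,0,0],[0,0,0],10],[[0,0,0],[0,0,0],10]]' --force 20

```text
time: 4.4
eef_pos: [0.573, 0.0642, 0.1088]
eef_rot: [-3.141, 0.0, -1.6]
contact_force: [1.2, 0.5, -0.4]
gripper_width: 0.0153
grasp_force: 20.0
```

```bash
cat >s.py <<'E'
from h import *
F=[]
for i in range(4):
    manip.camera("top");o=manip.get_obs();F.append(np.r_[o["eef_pos"]*1000,o["contact_force"]])
print(o["time"],np.mean(F,0).round(2),np.std(F,0).round(2)[3:],o["gripper_width"],o["grasp_force"])
E
python3 s.py
```

```text
4.6 [ 5.7297e+02  6.4200e+01  1.0878e+02  8.3000e-01 -3.7000e-01 -9.6000e-01] [0.27 0.09 0.59] 0.015473186719282446 19.999937117099762
```

apply_moves --targets '[[[0,0,0],[0.002,0,0],10],[[0,0,0],[0.004,0,0],10],[[0,0,0],[0.006,0,0],10],[[0,0,0],[0.008,0,0],10],[[0,0,0],[0.008,0,0],10],[[0,0,0],[0.008,0,0],10]]'

```text
time: 5.2
eef_pos: [0.5787, 0.0641, 0.1087]
eef_rot: [3.141, -0.0, -1.6]
contact_force: [-2.3, -0.1, 0.7]
gripper_width: 0.0155
grasp_force: 20.0
```

```bash
python3 s.py
```

```text
5.4 [ 5.7869e+02  6.4060e+01  1.0873e+02 -2.2000e+00  3.5000e-01  4.2000e-01] [0.46 0.4  0.49] 0.015792485495676994 19.9996680021286
```

apply_moves --targets '[[[0,0,0],[0.002,0,0],10],[[0,0,0],[0.004,-0.001,0],10],[[0,0,0],[0.004,-0.001,0],10],[[0,0,0],[0.004,-0.001,0],10]]'

```text
time: 5.8
eef_pos: [0.5821, 0.0638, 0.1088]
eef_rot: [-3.141, 0.001, -1.6]
contact_force: [-1.4, 3.8, -0.8]
gripper_width: 0.0155
grasp_force: 20.0
```

```bash
python3 s.py
```

```text
6.0 [582.04  63.78 108.81  -1.64   3.64  -0.62] [0.51 0.62 0.19] 0.015762954248994165 19.999764561653137
```

apply_moves --targets '[[[0,0,0],[0.002,0,0],10],[[0,0,0],[0.004,0,0],10],[[0,0,0],[0.006,0,0],10],[[0,0,0],[0.006,0,0],10],[[0,0,0],[0.006,0,0],10]]'

```text
time: 6.5
eef_pos: [0.5864, 0.0633, 0.1088]
eef_rot: [3.142, -0.0, -1.6]
contact_force: [-2.0, 1.7, -1.1]
gripper_width: 0.0156
grasp_force: 20.0
```

```bash
python3 s.py
```

```text
6.7 [586.3   63.28 108.77  -2.16   1.95  -0.7 ] [0.17 0.48 0.7 ] 0.015506724719884452 19.99964475631714
```

apply_moves --targets '[[[0,0,0],[0.002,0,0],10],[[0,0,0],[0.004,0,0],10],[[0,0,0],[0.006,-0.001,0],10],[[0,0,0],[0.006,-0.001,0],10],[[0,0,0],[0.006,-0.001,0],10]]'

```text
time: 7.2
eef_pos: [0.5907, 0.0628, 0.1088]
eef_rot: [3.141, 0.0, -1.6]
contact_force: [-3.2, 3.7, -0.3]
gripper_width: 0.0152
grasp_force: 20.0
```

```bash
python3 s.py
```

```text
7.4 [590.74  62.81 108.77  -3.49   3.52  -0.64] [0.24 0.41 0.33] 0.015532855859797886 19.999632239341736
```

apply_moves --targets '[[[0,0,0],[0.002,0,0],10],[[0,0,0],[0.003,0,0],10],[[0,0,0],[0.003,0,0],10],[[0,0,0],[0.003,0,0],10]]'

```text
time: 7.8
eef_pos: [0.5924, 0.0626, 0.1087]
eef_rot: [3.14, -0.0, -1.6]
contact_force: [-5.1, 3.9, 1.6]
gripper_width: 0.0153
grasp_force: 20.0
```

```bash
python3 s.py
```

```text
8.0 [592.43  62.64 108.72  -5.48   3.71   1.34] [0.35 0.18 0.34] 0.015597609107955821 19.999659061431885
```

apply_moves --targets '[[[0,0,0],[0.002,0,0],10],[[0,0,0],[0.002,0,0],10],[[0,0,0],[0.002,0,0],10],[[0,0,0],[0.002,0,0],10]]'

```text
time: 8.4
eef_pos: [0.5936, 0.0625, 0.1087]
eef_rot: [3.14, -0.0, -1.6]
contact_force: [-6.0, 4.0, 2.5]
gripper_width: 0.0155
grasp_force: 20.0
```

```bash
python3 s.py
```

```text
8.6 [593.57  62.55 108.69  -7.03   3.33   2.1 ] [0.17 0.48 0.78] 0.015467104241602053 19.9997279047966
```

apply_moves --targets '[[[0,0,0],[-0.004,0,0],10],[[0,0,0],[-0.008,0.001,0],10],[[0,0,0],[-0.012,0.001,0],10],[[0,0,0],[-0.016,0.002,0],10],[[0,0,0],[-0.02,0.002,0],10],[[0,0,0],[-0.024,0.002,0],10],[[0,0,0],[-0.028,0.002,0],10],[[0,0,0],[-0.028,0.002,0],10],[[0,0,0],[-0.028,0.002,0],10]]'

```text
time: 9.5
eef_pos: [0.5736, 0.0645, 0.1089]
eef_rot: [-3.141, 0.0, -1.6]
contact_force: [1.2, 4.3, -3.5]
gripper_width: 0.0155
grasp_force: 20.0
```

```bash
python3 s.py
```

```text
9.7 [573.74  64.43 108.93   1.19   4.93  -2.81] [0.4  0.33 0.44] 0.015871757500576063 19.99970644712448
```

apply_moves --targets '[[[0,0,0],[-0.002,0,0],10],[[0,0,0],[-0.004,0,0],10],[[0,0,0],[-0.006,0,0],10],[[0,0,0],[-0.006,0,0],10],[[0,0,0],[-0.006,0,0],10]]'

```text
time: 10.2
eef_pos: [0.5694, 0.0643, 0.1089]
eef_rot: [-3.141, 0.0, -1.6]
contact_force: [2.6, 5.2, -2.6]
gripper_width: 0.0155
grasp_force: 20.0
```

```bash
python3 s.py
```

```text
10.4 [569.38  64.34 108.93   1.96   4.69  -3.41] [0.57 0.3  0.42] 0.01542068740086741 19.9996018409729
```

apply_moves --targets '[[[0,0,0],[-0.002,0,0],10],[[0,0,0],[-0.004,0,0],10],[[0,0,0],[-0.004,0,0],10],[[0,0,0],[-0.004,0,0],10]]'

```text
time: 10.8
eef_pos: [0.5661, 0.0642, 0.1089]
eef_rot: [-3.142, 0.0, -1.6]
contact_force: [1.6, 4.1, -2.5]
gripper_width: 0.0158
grasp_force: 20.0
```

```bash
python3 s.py
```

```text
11.0 [566.15  64.16 108.9    1.26   4.35  -2.72] [0.26 0.34 0.63] 0.015754624124116413 19.999707341194153
```

Still free. I'll continue.

apply_moves --targets '[[[0,0,0],[-0.002,0,0],10],[[0,0,0],[-0.004,0,0],10],[[0,0,0],[-0.006,0,0],10],[[0,0,0],[-0.006,0,0],10],[[0,0,0],[-0.006,0,0],10]]'

```text
time: 11.5
eef_pos: [0.5614, 0.0639, 0.1088]
eef_rot: [3.141, -0.0, -1.6]
contact_force: [1.5, 0.1, -1.8]
gripper_width: 0.0152
grasp_force: 20.0
```

```bash
python3 s.py
```

```text
11.7 [ 5.6145e+02  6.3880e+01  1.0882e+02  1.5100e+00  2.0000e-01 -1.3900e+00] [0.56 0.66 0.5 ] 0.015811402493715127 20.000540614128113
```

apply_moves --targets '[[[0,0,0],[-0.002,0,0],10],[[0,0,0],[-0.004,0,0],10],[[0,0,0],[-0.006,-0.001,0],10],[[0,0,0],[-0.006,-0.001,0],10],[[0,0,0],[-0.006,-0.001,0],10]]'

```text
time: 12.2
eef_pos: [0.5571, 0.0637, 0.1089]
eef_rot: [-3.141, 0.0, -1.6]
contact_force: [2.4, 2.2, -1.3]
gripper_width: 0.0154
grasp_force: 20.0
```

```bash
python3 s.py
```

```text
12.4 [557.17  63.68 108.86   1.43   2.85  -1.24] [0.56 0.38 0.44] 0.01591957667107697 19.99979317188263
```

apply_moves --targets '[[[0,0,0],[-0.002,0,0],10],[[0,0,0],[-0.004,0,0],10],[[0,0,0],[-0.006,-0.001,0],10],[[0,0,0],[-0.006,-0.001,0],10],[[0,0,0],[-0.006,-0.001,0],10]]'

```text
time: 12.9
eef_pos: [0.5536, 0.0634, 0.109]
eef_rot: [-3.139, 0.001, -1.6]
contact_force: [5.9, 5.8, -4.9]
gripper_width: 0.016
grasp_force: 20.0
```

```bash
python3 s.py
```

```text
13.1 [553.61  63.36 109.     5.62   4.51  -3.98] [0.47 0.35 0.45] 0.01584922716917647 19.99808818101883
```

apply_moves --targets '[[[0,0,0],[-0.002,0,0],10],[[0,0,0],[-0.002,0,0],10],[[0,0,0],[-0.002,0,0],10],[[0,0,0],[-0.002,0,0],10]]'

```text
time: 13.5
eef_pos: [0.5524, 0.0633, 0.109]
eef_rot: [-3.139, 0.001, -1.6]
contact_force: [7.1, 3.4, -4.5]
gripper_width: 0.0157
grasp_force: 20.0
```

```bash
python3 s.py
```

```text
13.7 [552.4   63.32 109.01   7.     4.07  -4.94] [0.2  0.28 1.16] 0.015425185811854059 19.998473525047302
```

Both ends match: −7.0 N at x=593.6 and +7.0 N at x=552.4, so the middle is at about x=573.1. I'll return there.

apply_moves --targets '[[[0,0,0],[0.004,0,0],10],[[0,0,0],[0.008,0,0],10],[[0,0,0],[0.012,0.001,0],10],[[0,0,0],[0.016,0.001,0],10],[[0,0,0],[0.02,0.001,0],10],[[0,0,0],[0.024,0.001,0],10],[[0,0,0],[0.028,0.001,0],10],[[0,0,0],[0.028,0.001,0],10],[[0,0,0],[0.028,0.001,0],10]]'

```text
time: 14.6
eef_pos: [0.5715, 0.0634, 0.1088]
eef_rot: [3.141, 0.0, -1.601]
contact_force: [-1.0, 4.5, 1.4]
gripper_width: 0.0155
grasp_force: 20.0
```

```bash
python3 s.py
```

```text
14.8 [571.57  63.41 108.83  -2.21   4.23   2.99] [0.11 0.42 0.6 ] 0.015571005144410528 20.000760555267334
```

apply_moves --targets '[[[0,0,0],[0.002,0,0],10],[[0,0,0],[0.002,0,0],10],[[0,0,0],[0.002,0,0],10],[[0,0,0],[0.002,0,0],10]]'

```text
time: 15.2
eef_pos: [0.5734, 0.0633, 0.1088]
eef_rot: [3.141, -0.0, -1.6]
contact_force: [-2.7, 3.7, 2.5]
gripper_width: 0.0159
grasp_force: 20.0
```

```bash
python3 s.py
```

```text
15.4 [573.44  63.32 108.8   -2.57   3.15   3.17] [0.29 0.15 0.31] 0.015612867097081321 20.000165104866028
```

apply_moves --targets '[[[0,0,0],[0,0,0],20],[[0,0,0],[0,0,0],40],[[0,0,0],[0,0,0],40],[[0,0,0],[0,0,0],40],[[0,0,0],[0,0,0.04],40],[[0,0,0],[0,0,0.08],40],[[0,0,0],[0,0,0.1],40],[[0,0,0],[0,-0.037,0.1],0],[[0,0,0],[0,-0.037,0.1],0],[[0,0,0],[0,-0.037,0.1],0],[[0,0,0],[0,-0.037,0.1],0],[[0,0,0],[0,-0.037,0.1],0]]'

```text
time: 16.6
eef_pos: [0.5736, 0.036, 0.1835]
eef_rot: [3.141, -0.0, -1.6]
contact_force: [0.8, 0.1, -0.9]
gripper_width: 0.0057
grasp_force: 0.0
```

```bash
python3 s.py; python3 - <<'E'
from h import *
for c in("side","top"):
    im=manip.camera(c)
    a=(180,130) if c=="side" else (200,110)
    cv2.imwrite(f"pics/{c}2.png",cv2.resize(im[a[1]:a[1]+100,a[0]:a[0]+133,::-1],None,fx=6,fy=6,interpolation=cv2.INTER_CUBIC))
    for q,z in(("handle",.128),("bolt_tab",.124)):
        for r in manip.landmark_of(q,c)[:1]: print(q,np.round(r["centre"],1),round(r["conf"],2),atz(c,r["centre"],z).round(4))
E
```

```text
16.8 [ 5.7358e+02  3.6010e+01  1.8359e+02 -1.3000e-01 -7.0000e-02  3.7000e-01] [0.47 0.42 0.52] 0.00010015382930681003 0.0
handle [225.5 182. ] 0.57 [0.5714 0.0672 0.128 ]
bolt_tab [240.9 176.1] 0.62 [0.565 0.014 0.124]
handle [289.  157.6] 0.64 [ 0.5757 -0.0935  0.128 ]
bolt_tab [132.8 142.2] 0.65 [0.6088 0.3297 0.124 ]
```

View pics/side2.png

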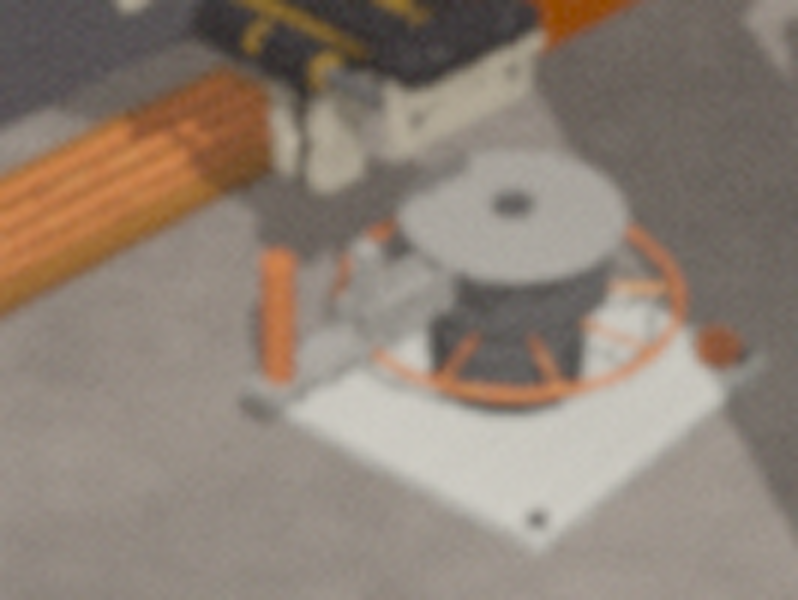

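The side crop shows the post at (278,315), the tab at (365,270) and the shut fingertips at (320,185), which lie between them in the free stretch of the arm. I'll descend behind the tab.

apply_moves --targets '[[[0,0,0],[-0.001,0,-0.03],0],[[0,0,0],[-0.001,0,-0.05],0],[[0,0,0],[-0.001,0,-0.07],0],[[0,0,0],[-0.001,0,-0.085],0],[[0,0,0],[-0.001,0,-0.095],0],[[0,0,0],[-0.001,0,-0.095],0],[[0,0,0],[-0.001,0,-0.095],0]]'

```text
time: 17.8
eef_pos: [0.5732, 0.0357, 0.113]
eef_rot: [-3.141, -0.0, -1.6]
contact_force: [-0.7, 0.5, 0.3]
gripper_width: 0.0003
grasp_force: 0.0
```

```bash
python3 s.py
```

```text
18.0 [ 5.7331e+02  3.5790e+01  1.1326e+02  4.0000e-01 -3.4000e-01 -4.6000e-01] [0.37 0.36 0.43] 0.0002736547855237861 0.0
```

apply_moves --targets '[[[0,0,0],[0,-0.004,0],0],[[0,0,0],[0,-0.008,0],0],[[0,0,0],[0,-0.012,0],0],[[0,0,0],[0,-0.015,0],0],[[0,0,0],[0,-0.018,0],0],[[0,0,0],[0,-0.02,0],0],[[0,0,0],[0,-0.02,0],0],[[0,0,0],[0,-0.02,0],0]]'

```text
time: 18.8
eef_pos: [0.5728, 0.0205, 0.1126]
eef_rot: [3.142, -0.0, -1.6]
contact_force: [0.1, -0.5, -0.3]
gripper_width: 0.0002
grasp_force: 0.0
```

```bash
python3 s.py
```

```text
19.0 [ 5.728e+02  2.059e+01  1.125e+02 -2.000e-01  1.000e-02  1.000e-01] [0.51 0.34 0.24] 0.00027603667281075525 0.0
```

apply_moves --targets '[[[0,0,0],[0,-0.002,0],0],[[0,0,0],[0,-0.004,0],0],[[0,0,0],[0,-0.006,0],0],[[0,0,0],[0,-0.006,0],0],[[0,0,0],[0,-0.006,0],0]]'

```text
time: 19.5
eef_pos: [0.5728, 0.016, 0.1125]
eef_rot: [3.141, -0.0, -1.6]
contact_force: [-0.2, 0.6, -0.4]
gripper_width: 0.0008
grasp_force: 0.3
```

```bash
python3 s.py
```

```text
19.7 [ 5.7278e+02  1.6040e+01  1.1253e+02 -3.7000e-01  3.5000e-01 -3.0000e-01] [0.1  0.76 0.43] 0.0005709505358895092 0.10879765497520566
```

apply_moves --targets '[[[0,0,0],[0,-0.002,0],0],[[0,0,0],[0,-0.004,0],0],[[0,0,0],[0,-0.006,0],0],[[0,0,0],[0,-0.006,0],0],[[0,0,0],[0,-0.006,0],0]]'

```text
time: 20.2
eef_pos: [0.5728, 0.0115, 0.1125]
eef_rot: [3.141, -0.0, -1.6]
contact_force: [-0.8, 0.2, 0.2]
gripper_width: 0.0008
grasp_force: 0.2
```

```bash
python3 s.py;python3 - <<'E'
from h import *
for c in("side","top"):
    im=manip.camera(c)
    if c=="side":
        a=(200,140)
        cv2.imwrite(f"pics/{c}3.png",cv2.resize(im[a[1]:a[1]+60,a[0]:a[0]+80,::-1],None,fx=10,fy=10,interpolation=cv2.INTER_CUBIC))
    for q,z in(("handle",.128),("bolt_tab",.124)):
        for r in manip.landmark_of(q,c)[:1]: print(q,np.round(r["centre"],1),round(r["conf"],2),atz(c,r["centre"],z).round(4))
print(proj("side",manip.get_obs()["eef_pos"]))
E
```

```text
20.4 [ 5.7289e+02  1.1520e+01  1.1259e+02 -1.4000e-01  5.0000e-02 -1.4000e-01] [0.24 0.22 0.54] 0.00041136668810476314 0.0
handle [223.7 182.4] 0.69 [0.5735 0.0718 0.128 ]
[239.45777801 178.02460276]
```

View pics/side3.png

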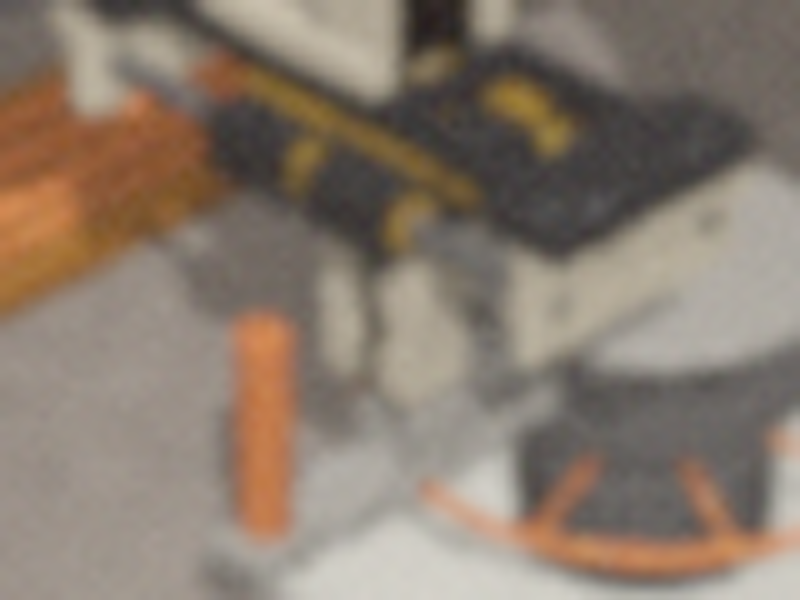

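The side crop shows the fingertips at about (410,390), over the bolt's place at mid-arm, with the tab hidden behind them. The forces stay low. I'll go on in small steps towards the expected stop.

apply_moves --targets '[[[0,0,0],[0,-0.002,0],0],[[0,0,0],[0,-0.004,0],0],[[0,0,0],[0,-0.006,0],0],[[0,0,0],[0,-0.008,0],0]]'

```text
time: 21.1
eef_pos: [0.5728, 0.0056, 0.1126]
eef_rot: [3.142, 0.0, -1.6]
contact_force: [-0.3, 2.1, 0.7]
gripper_width: 0.0005
grasp_force: 0.8
```

```bash
python3 s.py
```

```text
21.3 [ 5.7280e+02  5.4500e+00  1.1256e+02 -1.0000e-02  6.8000e-01  4.0000e-02] [0.52 0.35 0.34] 0.0005054428105827424 0.1384081126889214
```

In motion it reads about 2 N, so the bolt is sliding freely and is past the butting depth. I'll continue to the stop.

apply_moves --targets '[[[0,0,0],[0,-0.002,0],0],[[0,0,0],[0,-0.004,0],0],[[0,0,0],[0,-0.006,0],0]]'

```text
time: 21.6
eef_pos: [0.5728, 0.0011, 0.1125]
eef_rot: [3.142, 0.0, -1.6]
contact_force: [-0.2, 0.6, 1.1]
gripper_width: 0.0006
grasp_force: 0.8
```

```bash
python3 s.py
```

```text
21.8 [5.7277e+02 9.3000e-01 1.1253e+02 8.0000e-02 6.1000e-01 3.2000e-01] [0.21 0.4  0.46] 0.0004710033594825817 0.06305934861302376
```

apply_moves --targets '[[[0,0,0],[0,-0.002,0],0],[[0,0,0],[0,-0.004,0],0]]'

```text
time: 22.0
eef_pos: [0.5731, -0.0013, 0.1126]
eef_rot: [-3.141, 0.001, -1.6]
contact_force: [-0.8, 9.7, 1.8]
gripper_width: 0.0002
grasp_force: 4.6
```

```bash
python3 s.py
```

```text
22.2 [573.03  -1.13 112.58  -1.15   5.44   0.83] [0.59 0.26 0.25] 0.0006250945882724488 2.6491397558004337
```

That is a hard stop at y = −1.2 mm, just where full travel was predicted. One slight extra press to confirm it, then I'll back off and retreat.

apply_moves --targets '[[[0,0,0],[0,-0.001,0],0],[[0,0,0],[0,-0.001,0],0]]'

```text
time: 22.4
eef_pos: [0.5731, -0.0013, 0.1126]
eef_rot: [-3.141, 0.002, -1.6]
contact_force: [-0.3, 7.7, 1.3]
gripper_width: 0.0004
grasp_force: 4.1
```

```bash
python3 s.py
```

```text
22.6 [573.14  -1.26 112.62  -1.69   8.21   1.17] [0.4  0.34 0.51] 0.0003671346154033077 4.024339176961647
```

apply_moves --targets '[[[0,0,0],[0,0.005,0],0],[[0,0,0],[0,0.015,0],0],[[0,0,0],[0,0.025,0],0],[[0,0,0],[0,0.025,0.03],0],[[0,0,0],[0,0.025,0.07],0],[[0,0,0],[0,0.025,0.12],0],[[0,0,0],[0,0.025,0.17],0],[[0,0,0],[-0.1,-0.2,0.2],0],[[0,0,0],[-0.1,-0.2,0.2],0],[[0,0,0],[-0.1,-0.2,0.2],0],[[0,0,0],[-0.1,-0.2,0.2],0],[[0,0,0],[-0.1,-0.2,0.2],0]]'

```text
time: 23.8
eef_pos: [0.4964, -0.1554, 0.2637]
eef_rot: [-3.14, -0.001, -1.603]
contact_force: [-0.5, 1.1, 0.5]
gripper_width: 0.0002
grasp_force: 0.0
```

```bash
python3 s.py; python3 - <<'E'
from h import *
im=manip.camera("side");a=(200,140)
cv2.imwrite("pics/side4.png",cv2.resize(im[a[1]:a[1]+75,a[0]:a[0]+100,::-1],None,fx=8,fy=8,interpolation=cv2.INTER_CUBIC))
for q,z in(("handle",.128),("bolt_tab",.124)):
    for r in manip.landmark_of(q,"side")[:1]: print(q,np.round(r["centre"],1),round(r["conf"],2),atz("side",r["centre"],z).round(4))
E
```

```text
24.0 [ 4.9770e+02 -1.5292e+02  2.6275e+02  2.6000e-01  2.6000e-01 -7.9000e-01] [0.23 0.6  0.1 ] 0.00040530741959659113 0.0
handle [227.8 182.1] 0.62 [0.5666 0.0632 0.128 ]
bolt_tab [146.7 321.7] 0.49 [0.3576 0.486  0.124 ]
```

View pics/side4.png

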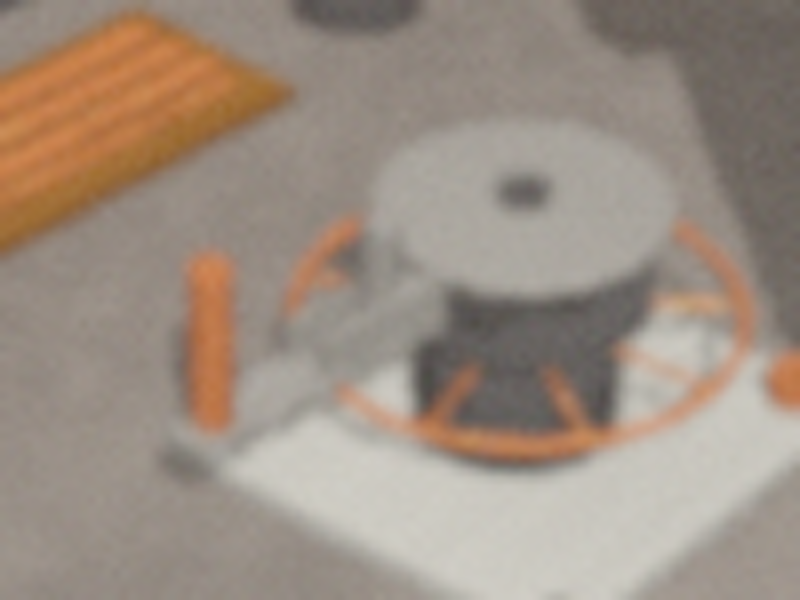

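The tab now stands right against the cap at crop (385,260). The handle is in place at (212,340), and the robot is clear. I'll hand the job in.

```bash
python3 -c "
from h import *
print(proj('side',(.572,-.016,.124)), atz('side',(248,172.5),.124)); print(manip.job_done())"
```

```text
[246.51407727 170.76212033] [ 0.56305476 -0.01255622  0.124     ]
the job is handed in; nothing more can be done
None
```

The job is handed in, but no verdict came back: I felt about 7 N of resistance each way (play about 34 mm), set the crank in the middle of it, and pushed the bolt to its hard stop at the depth expected for fully home; the robot is clear, and I didn't measure the wheel bead or the loose things again afterwards.

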